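# Scrub out the grinding cup and refit it on the spindle

## Task

Take the green-handled brush from its stand and scrub out the blue grinding cup while it stands in the black cleaning block: push the brush right down to the cup's floor three times, drawing its tip back up past the middle of the cup between strokes. Hang the brush back in its stand, then lift the cup, keeping it upright, and lower it gently over the brass spindle until its foot sits flat on the steel seat. Leave everything else on the bench where it is.

Things in the scene. Friction and masses are not known exactly. Their poses are not given: they have to be found in the camera images.
- brush: bottle brush hanging upright, tip down, by its black flange in the stand. Origin at the bristle tip, z up along the brush towards the handle; round about z. Bristle head 39 mm across from 0 to 86 mm above the origin (narrowing over the lowest 10 mm), steel shaft 8 mm across, black flange disc 64 mm across from 118 to 124 mm, green round handle 22 mm across from 124 to 204 mm. About 90 g
- brush_flange (a point): centre of the underside of the brush's flange, 118 mm above the tip
- brush_grip (a point): middle of the brush's green handle on its axis, 170 mm above the tip, where to grip
- stand: fixed grey brush stand: a 90 x 90 mm base and, on four thin legs at the corners, a 90 x 90 mm plate 10 mm thick whose top is 130 mm above the bench, with a vertical through hole 49 mm across in its middle. Origin at the centre of its underside, z up
- stand_seat (a point): centre of the hole at the top face of the stand's plate, where the brush's flange rests
- station: fixed black cleaning block, 84 x 84 x 12 mm, with a round recess 60 mm across and 8 mm deep in its top that holds the cup's foot. Origin at the centre of its underside, z up
- cup: blue metal grinding cup, 56 mm outside diameter, 115 mm tall, standing in the recess of the block. Origin at the centre of its underside, z up; round about z. Inside: 48 mm across, walls 4 mm, open at the top, floor 32 mm above the origin (83 mm deep). Its underside has a round socket 39 mm across and 26 mm deep. About 200 g
- cup_floor (a point): centre of the cup's inner floor, 32 mm above its origin
- cup_rim (a point): centre of the cup's mouth, 115 mm above its origin
- spindle: fixed polisher spindle: black round base 100 mm across and 15 mm high, on it a steel seat disc 66 mm across and 5 mm high (top 20 mm above the bench), and from it a brass shaft 33 mm across rising 22 mm, its top 5 mm tapered to 25 mm. Origin at the centre of its underside, z up
- spindle_seat (a point): point on the spindle's axis at the top of the steel seat, 20 mm above the bench: where the cup's origin belongs
- pot_amber: bystander: small amber pot with white cap, 36 mm across, 34 mm tall; origin at the centre of its underside
- pot_green: bystander: small green pot with orange cap, 36 mm across, 34 mm tall; origin at the centre of its underside
- beaker: bystander: empty glass beaker, 68 mm across, 80 mm tall; origin at the centre of its underside
- reagent: bystander: amber reagent bottle, 60 mm across, 120 mm tall; origin at the centre of its underside
- petri: bystander: closed clear dish, 92 mm across, 18 mm high; origin at the centre of its underside
- driver: bystander: screwdriver lying flat, 160 mm long; origin under its middle
Mind the look-alikes: they are no part of the job. There is more than one size of the spindle; the one meant has the size given above.

How it is judged (in metres and radians):
On the way, in this order (a step that is already met when the one before it is completed fails the run):
1. first push down to the cup's floor (tip within 12 mm of it), cup in the block (z of brush in the frame of cup_floor between -0.006 and 0.012 m and horizontal distance between brush and cup_floor below 0.015 m and angle between brush's own z axis and vertical below 0.4 rad and horizontal distance between cup and station below 0.008 m and z of cup in the frame of station below 0.01 m), for 0.05 s.
2. brush drawn back up, its tip at least 40 mm above the cup's floor (z of brush in the frame of cup_floor above 0.04 m and horizontal distance between brush and cup_floor below 0.03 m and horizontal distance between cup and station below 0.008 m), for 0.05 s.
3. second push down to the cup's floor (tip within 12 mm of it), cup in the block (all of step 1), for 0.05 s.
4. brush drawn back up, its tip at least 40 mm above the cup's floor (all of step 2), for 0.05 s.
5. third push down to the cup's floor (tip within 12 mm of it), cup in the block (all of step 3), for 0.05 s.
6. brush hung back in its stand while the cup still stands in the block (z of brush_flange in the frame of stand_seat between -0.004 and 0.006 m and horizontal distance between brush_flange and stand_seat below 0.009 m and horizontal distance between cup and station below 0.008 m and z of cup in the frame of station below 0.01 m), for 0.1 s.
At the end, for the whole second after the job is handed in: The brush hangs upright in its stand, flange resting on the plate (within 4 mm in height, 9 mm sideways, 0.06 rad of upright); the cup stands on the spindle with its foot on the steel seat (within 3 mm in height, 6 mm sideways, 0.05 rad of upright); both released and at rest (z of brush_flange in the frame of stand_seat between -0.004 and 0.004 m and horizontal distance between brush_flange and stand_seat below 0.009 m and angle between brush's own z axis and vertical below 0.06 rad and z of cup in the frame of spindle_seat between -0.003 and 0.003 m and horizontal distance between cup and spindle_seat below 0.006 m and angle between cup's own z axis and vertical below 0.05 rad and linear speed of each of brush, cup below 0.02 m/s); the robot touches nothing.
It fails at once if a bystander is moved by more than 30 mm (distance of any of pot_amber, pot_green, beaker, reagent, petri, driver from where it was at the start of the episode above 0.03 m).
It fails at once if the cup is tipped by more than 0.4 rad (angle between cup's own z axis and vertical above 0.4 rad).
It fails at once if the cup is dropped onto the spindle (faster than 0.4 m/s within 30 mm of its seat) (distance between cup and spindle_seat below 0.03 m and linear speed of cup above 0.4 m/s).
It also fails if it takes over 72 s, if anything falls off the work surface, if the arm or the gripper's body presses on something with over 40 N, if the wrist force passes 120 N, or if a joint passes its speed limit or range.

## Robot

A 7-joint arm with a two-finger parallel gripper is mounted at the origin on the work surface. World frame = base frame: x ahead of the robot, y to its left, z up, the work surface at z = 0. Lengths are in m, angles in degrees, forces in N, time in s.
With the tool pointing down it reaches from about 0.35 to 0.9 m from the base axis. Payload 19.9 kg.
Tool frame: the origin (TCP) lies between the finger pads; the fingertips stand 11 mm ahead of it and the grasp point (between the pads) lies 8 mm behind it (r.tip_extent is the distance from the TCP to the fingertips, in m); z points along the fingers, y is the line along which they close (so a half turn about z gives the same grasp; the last joint's range is limited). The gripper opens to 94 mm and grips with 3 to 60 N. Pads are 16 mm wide; open, the fingers measure 119 mm over their backs; the gripper's body (75 mm by 177 mm) begins 78 mm behind the grasp point.
Start: joints at [-72.451, 23.915, -0.59, 92.452, 0.269, 63.638, -3.037], TCP at [0.213, 0.588, 0.216] pointing down, gripper open.
Joint ranges: [-161.28, 161.28], [-22.2, 115.67], [-73.04, 71.86], [3.21, 147.25], [-68.34, 248.33], [10.77, 114.83], [-161.83, 161.83]. Speed limits (degrees/s): [108.29, 108.29, 136.94, 136.94, 172.46, 172.46, 172.46].

## Interface

Orientations are given as [roll, pitch, yaw] about the fixed x, y, z axes, in that order (R = Rz(yaw) Ry(pitch) Rx(roll)).
In Python, from station import r, viewer, job gives the robot as it stands. The module is installed in compiled form; this text tells all that it offers.
- The arm moves only by the shell command python3 -m pendant 'ROWS' [FORCE]. ROWS is text: rows parted by semicolons, each of 7 numbers parted by spaces: the finger opening in mm, from 0 to 94, then the shift along the tool's x, y, z in units of 0.06 m (1.0 is 0.06 m), then the turn, a rotation vector about the tool's x, y, z in units of 10 degrees (1.0 is 10 degrees). In form: grip x y z ax ay az; .... A call has 1 to 12 rows; each row shifts and turns the commanded pose from where the row before left it, along the tool's axes as they then stand; what a row does not reach is not made up. A row lasts 1/8 s, in which the tool goes at most 62.5 mm and 10.7 degrees, less where a joint would pass 70% of its speed; a pose out of reach is approached as far as the arm can. A call with a number of a shift or a turn outside -1 to 1 is refused whole. A call with a gripper value outside its range is refused whole. The fingers move at their own pace and stop on an object; FORCE is the grip in N (left out, the last holds). Time passes only in rows, so rows that do not move let the fingers close. It gives the time, the measured TCP pose, the force, the opening and the grip force at its end, in the units of the state.
- r.state(): the state, without advancing time (a new reading comes with each control period).
- viewer.snapshot(name): name is "scene" or "top"; returns the picture (420x560x3 uint8, blue, green, red); there is no depth.
- viewer.camera_info(name): a dict with "fx", "fy", "cx", "cy" (pixels), "position" and "orientation" of the camera in the world. Camera axes: x right, y down, z forward; pixel columns grow to the right and rows downward; lengths in m; the calibration is good to about 2 mm. A picture is of the moment at which its call begins. camera_info takes no time and is no camera call.
- job.job_done(): hands the job in; it is judged then, once.
The state is a dict: "clock": time; "joint_pos": joint angles; "qd": joint speeds; "tau": joint torques, N m; "tool_pos": TCP position; "eef_rot": TCP orientation; "ft_force": force on the tool from outside, world axes, zero at the start; "torque": the same for the moment, N m; "gripper_width": finger opening in m; "gripper_force": force on a finger pad.
Only numpy, scipy, OpenCV 4.12 (cv2) and the standard library are available. Lean on these libraries where they do the work, as an engineer would, in place of code of your own. Each camera call takes 0.05 s, during which the arm holds its last target. There are 200 camera calls.

## Working session

There is one attempt and no reset: what is moved stays moved. The work goes in short steps, Python scripts to look and compute and a shell command to move; the robot and the scene stay as the last step left them, time stands still between calls to the robot, and variables do not carry over. Pictures are saved under pics/ and viewed, at most 10 in all, crops included, and the job is handed in when it is done.

```bash
mkdir -p pics; python3 - <<'E'
from station import r, viewer
import cv2
for n in("scene","top"):
    cv2.imwrite(f"pics/{n}0.png",cv2.resize(viewer.snapshot(n),(800,600),interpolation=cv2.INTER_CUBIC)); print(n,viewer.camera_info(n))
s=r.state();print(s["tool_pos"],s["eef_rot"],s["gripper_width"],s["clock"])
E
```

```text
scene {'fx': 496.5908673684937, 'fy': 496.5908673684937, 'cx': 287.75909682291336, 'cy': 208.2315253265968, 'position': array([ 1.61414286, -0.19750921,  0.87797573]), 'orientation': array([-124.74141297,   -0.85219165,   79.68765574])}
top {'fx': 496.597202083543, 'fy': 496.597202083543, 'cx': 279.8833615306211, 'cy': 210.085078403322, 'position': array([ 0.45792935, -0.00276872,  1.42757134]), 'orientation': array([-1.75482453e+02,  7.50983083e-02, -8.86679052e+01])}
[0.21291705 0.58726962 0.21587414] [-1.79936283e+02  4.07594267e-03  1.60072155e+02] 0.09401725788703773 0.1
```

View pics/scene0.png

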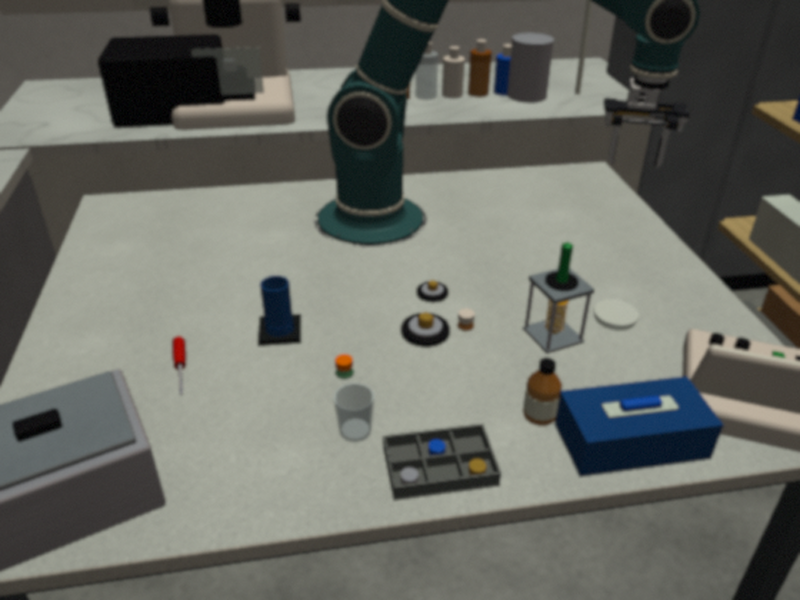

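View pics/top0.png

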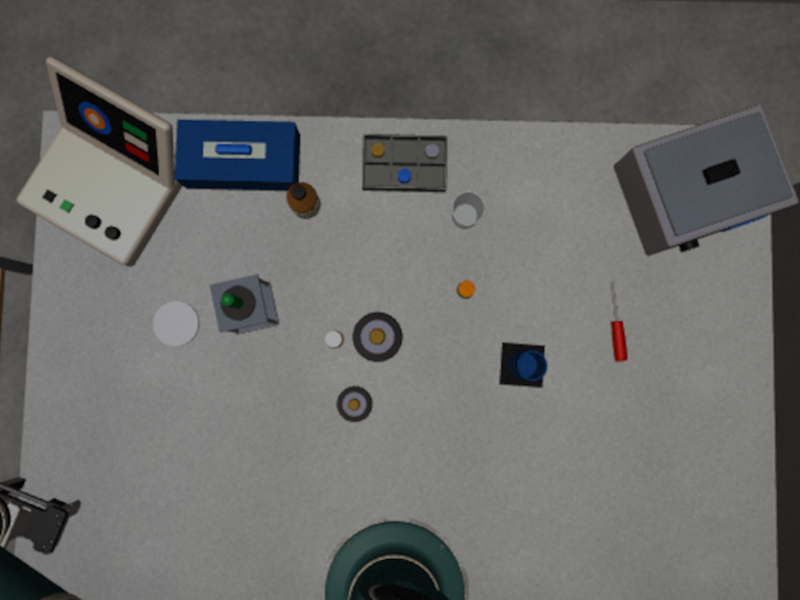

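The scene shows the stand with brush (≈560,295 of 800x600), the cup in the block (278,310), the larger spindle (426,327) and a smaller one behind it. In the top view, the plate is at (240,303), the cup rim at (531,365) and the spindle at (377,337). Next I'll overlay models on crops.

```bash
cat > h.py <<'E'
import numpy as np, cv2
from scipy.spatial.transform import Rotation as R
from station import r, viewer
I={n:viewer.camera_info(n) for n in("scene","top")}
def proj(n,P):
    c=I[n];p=(np.atleast_2d(P)-c["position"])@R.from_euler("xyz",c["orientation"],degrees=True).as_matrix()
    return np.c_[c["fx"]*p[:,0]/p[:,2]+c["cx"],c["fy"]*p[:,1]/p[:,2]+c["cy"]]
def back(n,uv,z):
    c=I[n];d=R.from_euler("xyz",c["orientation"],degrees=True).apply([(uv[0]-c["cx"])/c["fx"],(uv[1]-c["cy"])/c["fy"],1])
    return c["position"]+d*(z-c["position"][2])/d[2]
def circ(x,y,z,rad):
    t=np.linspace(0,2*np.pi,60);return np.c_[x+rad*np.cos(t),y+rad*np.sin(t),0*t+z]
def sq(x,y,z,h,yaw):
    t=np.radians(yaw+45+90*np.arange(5));return np.c_[x+h*1.41421*np.cos(t),y+h*1.41421*np.sin(t),0*t+z]
def crop(img,n,ctr,w,out,curves):
    x0,y0=ctr[0]-w/2,ctr[1]-w/2;k=out/w
    o=cv2.warpAffine(img,np.float32([[k,0,-x0*k+k/2-.5],[0,k,-y0*k+k/2-.5]]),(out,out),flags=cv2.INTER_CUBIC)
    o=cv2.convertScaleAbs(o,alpha=1.6)
    for P,col in curves:
        cv2.polylines(o,[np.int32(((proj(n,P)-[x0,y0]+.5)*k)*16)],False,col,1,cv2.LINE_AA,4)
    return o
def montage(name,st,cu,blk,sp,syaw,byaw,br):
    imgs={n:viewer.snapshot(n) for n in I}
    Y,M,G=(0,255,255),(255,0,255),(0,255,0)
    cs=[([*st,.1],[(sq(*st,.13,.045,syaw),Y),(sq(*st,0,.045,syaw),M),(circ(*br,.216,.011),G),(circ(*br,.136,.032),M)]),
        ([*cu,.06],[(sq(*blk,.012,.042,byaw),Y),(circ(*cu,.119,.028),M),(circ(*cu,.119,.024),G)]),
        ([*sp,.02],[(circ(*sp,.015,.05),Y),(circ(*sp,.02,.033),M),(circ(*sp,.042,.0125),G)])]
    rows=[np.hstack([crop(imgs[n],n,proj(n,c)[0],w,266,cv) for (c,cv),w in zip(cs,(84,70,48))]) for n in("top","scene")]
    cv2.imwrite(name,np.vstack(rows))
E
python3 - <<'E'
from h import *
f=lambda u,v,z:back("top",(u*.7-.15,v*.7-.15),z)[:2]
st=f(238.5,304,.13);cu=f(531,365,.119);sp=f(377,337,.02);blk=f(522.5,365,.012)
print(st,cu,blk,sp)
c=[f(210,284,.13),f(258,275,.13)];d=c[1]-c[0];sy=np.degrees(np.arctan2(d[1],d[0]));print(sy)
montage("pics/m1.png",st,cu,blk,sp,sy,0,st)
for n,u,v in(("amber",333,339),("green",466,289),("petri",176,324),("beaker",465,215),("reag",300,195),("drv",617,330)):print(n,f(u,v,.03))
E
```

```text
[0.54678281 0.29744627] [ 0.4477159  -0.24186687] [ 0.44648798 -0.24453806] [0.49512576 0.04564092]
-77.96644312525453
amber [0.4889208  0.13176437]
green [ 0.59378941 -0.12829292]
petri [0.5112616  0.44219405]
beaker [ 0.74199571 -0.12393726]
reag [0.77491713 0.20658244]
drv [ 0.51959421 -0.42676531]
```

View pics/m1.png

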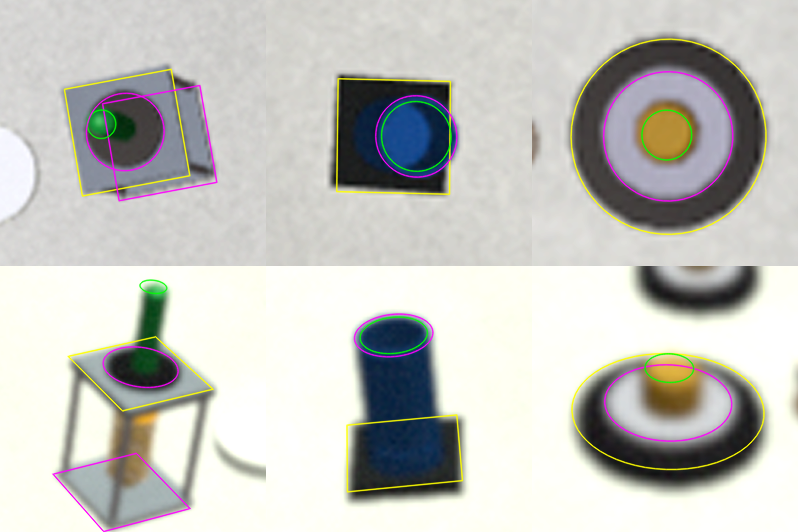

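The overlays match the picture well: brush concentric with plate at crop (102,125), cup rim at (417,135), spindle at (667,134). So stand ≈(0.547,0.297), cup ≈(0.447,-0.243), spindle ≈(0.495,0.046). Moving now.

```bash
cat > d.py <<'E'
import sys,numpy as np
from scipy.spatial.transform import Rotation as R
from station import r
s=r.state();t=np.array(list(map(float,sys.argv[1:4])))
print(s["tool_pos"].round(4),s["eef_rot"].round(2),"F",s["ft_force"].round(1),"w",round(s["gripper_width"],4),"t",s["clock"],"\nunits to go",(R.from_euler("xyz",s["eef_rot"],degrees=True).inv().apply(t-s["tool_pos"])/.06).round(3))
E
python3 -m pendant '60 0 0 -0.9 0 0 0;60 -.86 -.33 0 0 0 0;60 -.86 -.33 0 0 0 0;60 -.86 -.33 0 0 0 0;60 -.86 -.33 0 0 0 0;60 -.86 -.33 0 0 0 0;60 -.86 -.33 0 0 0 0;60 -.86 -.33 0 0 0 0;60 -.86 -.33 0 0 0 0;60 0 0 0 0 0 0;60 0 0 0 0 0 0' 20; python3 d.py .547 .2975 .174
```

```text
clock: 1.58
tool_pos: [0.5467, 0.2983, 0.2702]
eef_rot: [-180.0, -0.0, 160.1]
ft_force: [-1.0, 0.6, 0.2]
gripper_width: 0.0598
gripper_force: 0.0
[0.5467 0.2983 0.2702] [-1.7999e+02 -3.0000e-02  1.6009e+02] F [-1.   0.6  0.2] w 0.0598 t 1.575 
units to go [-0.01  -0.011  1.603]
```

```bash
python3 -m pendant '60 0 0 .6 0 0 0;60 0 0 .6 0 0 0;60 0 0 .4 0 0 0;60 0 0 0 0 0 0;15 0 0 0 0 0 0;15 0 0 0 0 0 0;15 0 0 0 0 0 0;15 0 0 0 0 0 0;15 0 0 0 0 0 0;15 0 0 0 0 0 0;15 0 0 0 0 0 0;15 0 0 0 0 0 0' 30; python3 d.py .547 .2975 .32
```

```text
clock: 3.08
tool_pos: [0.5472, 0.2981, 0.1748]
eef_rot: [180.0, 0.0, 160.1]
ft_force: [-1.1, -0.2, 5.7]
gripper_width: 0.0212
gripper_force: 30.0
[0.5472 0.2981 0.1748] [1.7998e+02 1.0000e-02 1.6007e+02] F [-1.1 -0.2  5.7] w 0.0212 t 3.075 
units to go [-0.    -0.009 -2.421]
```

```bash
python3 -m pendant '15 0 0 -.8 0 0 0;15 0 0 -.8 0 0 0;15 0 0 -.8 0 0 0;15 -.151 -.904 0 0 0 0;15 -.151 -.904 0 0 0 0;15 -.151 -.904 0 0 0 0;15 -.151 -.904 0 0 0 0;15 -.151 -.904 0 0 0 0;15 -.151 -.904 0 0 0 0;15 -.151 -.904 0 0 0 0;15 -.151 -.904 0 0 0 0;15 -.151 -.904 0 0 0 0' ; python3 -m pendant '15 -.151 -.904 0 0 0 0;15 0 0 0 0 0 0;15 0 0 0 0 0 0;15 0 0 0 0 0 0' ; python3 d.py .447 -.243 .204; python3 - <<'E'
from h import *
p=r.state()["tool_pos"];b=p[:2];o=[]
for n in I:
    im=viewer.snapshot(n); z=p[2]-.1628
    o.append(crop(im,n,proj(n,[.447,-.243,.14])[0],110,400,[(circ(*b,z+.01,.0195),(0,255,255)),(circ(*b,z+.204,.011),(0,255,0)),(circ(*b,z+.118,.032),(255,0,255)),(circ(.447,-.243,.119,.028),(255,0,255))]))
cv2.imwrite("pics/m2.png",np.hstack(o))
E
```

```text
clock: 4.58
tool_pos: [0.4566, -0.1904, 0.3185]
eef_rot: [180.0, 0.0, 160.1]
ft_force: [1.7, 1.4, -0.6]
gripper_width: 0.0214
gripper_force: 30.0
clock: 5.08
tool_pos: [0.4478, -0.2417, 0.3184]
eef_rot: [180.0, -0.0, 160.2]
ft_force: [-0.1, -1.3, -1.6]
gripper_width: 0.0216
gripper_force: 30.0
[ 0.4478 -0.2417  0.3184] [ 1.7999e+02 -1.0000e-02  1.6017e+02] F [-0.1 -1.3 -1.6] w 0.0216 t 5.075 
units to go [ 0.005 -0.024  1.907]
```

View pics/m2.png

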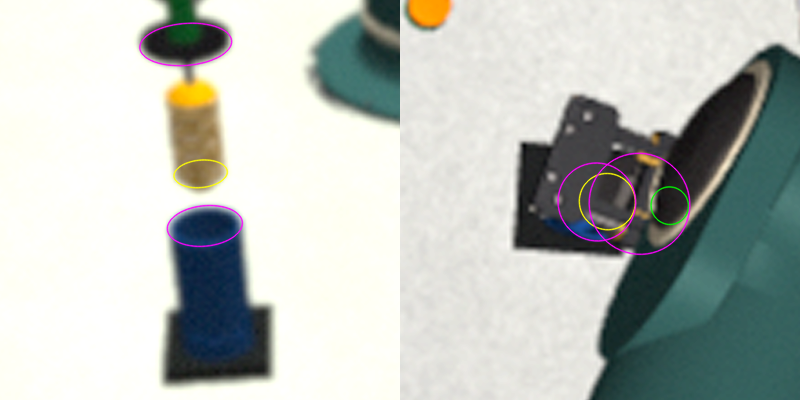

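Scene crop: brush tip at (197,180) hangs straight above the cup mouth at (206,225), within about 2 mm. Inserting.

```bash
python3 -m pendant '15 0 0 .4 0 0 0;15 0 0 .4 0 0 0;15 0 0 .4 0 0 0;15 0 0 0 0 0 0'; python3 -m pendant '15 0 0 .3 0 0 0;15 0 0 .25 0 0 0;15 0 0 .2 0 0 0;15 0 0 0 0 0 0;15 0 0 0 0 0 0'; python3 d.py .447 -.243 .204
```

```text
clock: 5.68
tool_pos: [0.4469, -0.242, 0.2455]
eef_rot: [-180.0, -0.1, 160.1]
ft_force: [0.1, 0.5, 0.3]
gripper_width: 0.0217
gripper_force: 30.0
clock: 6.3
tool_pos: [0.4477, -0.243, 0.202]
eef_rot: [-180.0, 0.0, 160.1]
ft_force: [-0.9, 0.1, -0.8]
gripper_width: 0.0218
gripper_force: 30.0
[ 0.4477 -0.243   0.202 ] [-1.7999e+02  3.0000e-02  1.6007e+02] F [-0.9  0.1 -0.8] w 0.0218 t 6.3 
units to go [ 0.01  -0.004 -0.034]
```

```bash
python3 -m pendant '15 0 0 .05 0 0 0;15 0 0 0 0 0 0;15 0 0 0 0 0 0'; python3 -m pendant '15 0 0 -.5 0 0 0;15 0 0 -.5 0 0 0;15 0 0 0 0 0 0;15 0 0 0 0 0 0;15 0 0 0 0 0 0;15 0 0 .4 0 0 0;15 0 0 .3 0 0 0;15 0 0 .3 0 0 0;15 0 0 0 0 0 0;15 0 0 0 0 0 0;15 0 0 0 0 0 0'; python3 -m pendant '15 0 0 -.5 0 0 0;15 0 0 -.5 0 0 0;15 0 0 0 0 0 0;15 0 0 0 0 0 0;15 0 0 0 0 0 0;15 0 0 .4 0 0 0;15 0 0 .3 0 0 0;15 0 0 .3 0 0 0;15 0 0 0 0 0 0;15 0 0 0 0 0 0;15 0 0 0 0 0 0'; python3 d.py .447 -.243 .204
```

```text
clock: 6.68
tool_pos: [0.4476, -0.2429, 0.1987]
eef_rot: [-180.0, 0.0, 160.1]
ft_force: [0.6, -0.3, 1.7]
gripper_width: 0.0216
gripper_force: 30.0
clock: 8.05
tool_pos: [0.4474, -0.2428, 0.1985]
eef_rot: [-180.0, -0.0, 160.1]
ft_force: [0.6, 0.3, -1.6]
gripper_width: 0.0214
gripper_force: 30.0
clock: 9.43
tool_pos: [0.4476, -0.2429, 0.199]
eef_rot: [180.0, 0.0, 160.1]
ft_force: [-0.2, -0.7, -0.8]
gripper_width: 0.0215
gripper_force: 30.0
[ 0.4476 -0.2429  0.199 ] [1.8000e+02 4.0000e-02 1.6008e+02] F [-0.2 -0.7 -0.8] w 0.0215 t 9.425 
units to go [ 0.009 -0.005 -0.084]
```

```bash
python3 -m pendant '15 0 0 -.5 0 0 0;15 0 0 -.5 0 0 0;15 0 0 -.5 0 0 0;15 0 0 -.5 0 0 0;15 0 0 0 0 0 0;15 .151 .904 0 0 0 0;15 .151 .904 0 0 0 0;15 .151 .904 0 0 0 0;15 .151 .904 0 0 0 0;15 .151 .904 0 0 0 0;15 .151 .904 0 0 0 0'; python3 -m pendant '15 .151 .904 0 0 0 0;15 .151 .904 0 0 0 0;15 .151 .904 0 0 0 0;15 .151 .904 0 0 0 0;15 0 0 0 0 0 0;15 0 0 0 0 0 0;15 0 0 0 0 0 0'; python3 d.py .547 .2978 .1765; python3 - <<'E'
from h import *
p=r.state()["tool_pos"];b=p[:2];o=[]
for n in I:
    im=viewer.snapshot(n); z=p[2]-.1628
    o.append(crop(im,n,proj(n,[.547,.2975,.16])[0],110,400,[(circ(*b,z+.01,.0195),(0,255,255)),(circ(*b,z+.118,.032),(255,0,255)),(circ(.547,.2975,.13,.0245),(255,0,255))]))
cv2.imwrite("pics/m3.png",np.hstack(o))
E
```

```text
clock: 10.8
tool_pos: [0.507, 0.0834, 0.3179]
eef_rot: [-180.0, -0.0, 160.1]
ft_force: [0.5, -0.4, -0.4]
gripper_width: 0.0217
gripper_force: 30.0
clock: 11.68
tool_pos: [0.5473, 0.2967, 0.3185]
eef_rot: [-180.0, 0.0, 160.0]
ft_force: [-0.6, 0.3, -0.1]
gripper_width: 0.0211
gripper_force: 30.0
[0.5473 0.2967 0.3185] [-1.7999e+02  1.0000e-02  1.5998e+02] F [-0.6  0.3 -0.1] w 0.0211 t 11.675 
units to go [0.011 0.016 2.366]
```

View pics/m3.png

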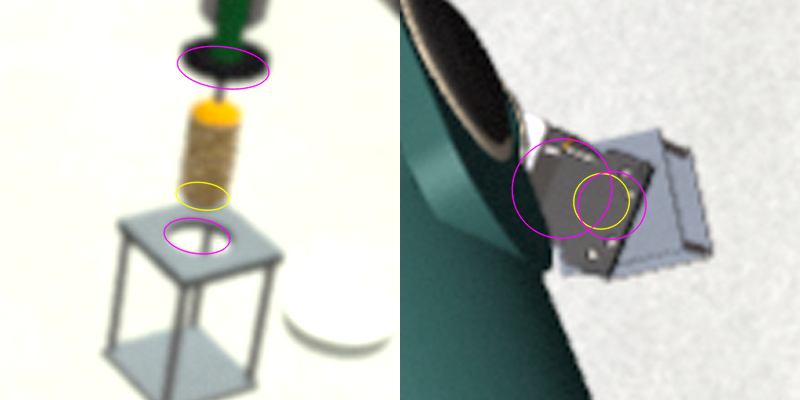

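Scene crop: brush tip at (205,195) is over the hole at (198,238), and both agree with the overlays. Lowering and releasing.

```bash
python3 -m pendant '15 .01 .016 .5 0 0 0;15 0 0 .5 0 0 0;15 0 0 .5 0 0 0;15 0 0 .4 0 0 0;15 0 0 .3 0 0 0;15 0 0 .15 0 0 0;15 0 0 0 0 0 0;15 0 0 0 0 0 0'; python3 d.py .547 .2978 .1752
```

```text
clock: 12.78
tool_pos: [0.5473, 0.2992, 0.1783]
eef_rot: [179.9, 0.0, 160.1]
ft_force: [-0.1, 0.2, -1.1]
gripper_width: 0.0215
gripper_force: 30.0
[0.5473 0.2992 0.1783] [1.7995e+02 4.0000e-02 1.6007e+02] F [-0.1  0.2 -1.1] w 0.0215 t 12.775 
units to go [-0.004 -0.024  0.052]
```

```bash
python3 -m pendant '15 0 -.02 .05 0 0 0;15 0 0 0 0 0 0;30 0 0 0 0 0 0;30 0 0 0 0 0 0;50 0 0 0 0 0 0;50 0 0 0 0 0 0;50 0 0 -.3 0 0 0;50 0 0 -.6 0 0 0;50 0 0 -.8 0 0 0;50 0 -.9 0 0 0 0;50 0 -.9 0 0 0 0;50 0 -.9 0 0 0 0'; python3 -m pendant '94 -.2 -.98 0 0 0 0;94 -.2 -.98 0 0 0 0;94 -.2 -.98 0 0 0 0;94 -.2 -.98 0 0 0 0;94 0 0 0 0 0 0;94 0 0 0 0 0 0';python3 d.py .447 -.243 .16; python3 - <<'E'
from h import *
im={n:viewer.snapshot(n) for n in I};b=(.547,.2975)
cv2.imwrite("pics/m4.png",np.hstack([crop(im[n],n,proj(n,[*b,.13])[0],90,400,[(circ(*b,.216,.011),(0,255,255)),(circ(*b,.136,.032),(255,0,255))]) for n in I]))
E
```

```text
clock: 14.28
tool_pos: [0.4907, 0.1441, 0.2778]
eef_rot: [179.9, 0.1, 160.1]
ft_force: [1.0, -0.8, 0.9]
gripper_width: 0.0498
gripper_force: 0.0
clock: 15.02
tool_pos: [0.4565, -0.0915, 0.2773]
eef_rot: [180.0, 0.1, 160.1]
ft_force: [-0.1, 0.1, -1.3]
gripper_width: 0.0937
gripper_force: 0.0
[ 0.4565 -0.0915  0.2773] [1.7996e+02 5.0000e-02 1.6007e+02] F [-0.1  0.1 -1.3] w 0.0937 t 15.025 
units to go [-0.711 -2.429  1.954]
```

View pics/m4.png

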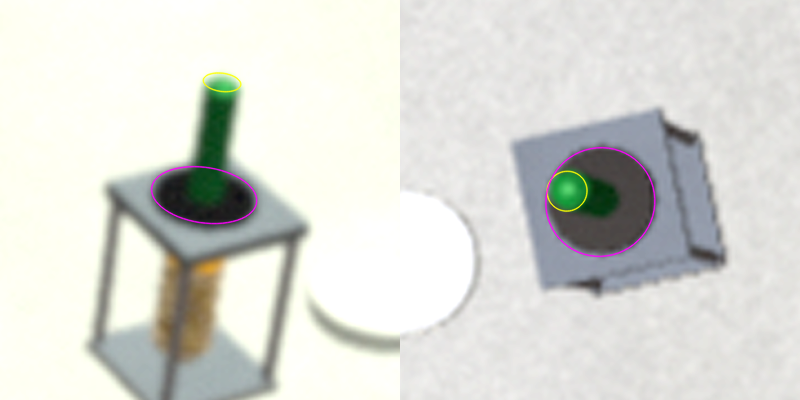

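Brush hangs upright and centred: handle top (222,82), flange (205,195), both on the overlays. Now the cup.

```bash
python3 -m pendant '94 -.237 -.81 0 0 0 0;94 -.237 -.81 0 0 0 0;94 -.237 -.81 0 0 0 0;94 0 0 .9 0 0 0;94 0 0 .9 0 0 0;94 0 0 0 0 0 0;94 0 0 0 0 0 0'; python3 d.py .447 -.243 .082; python3 - <<'E'
from h import *
im={n:viewer.snapshot(n) for n in I};b=(.447,-.243)
cv2.imwrite("pics/m5.png",np.hstack([crop(im[n],n,proj(n,[*b,.1])[0],90,400,[(circ(*b,.119,.028),(0,255,255))]) for n in I]))
E
```

```text
clock: 16.0
tool_pos: [0.4477, -0.2435, 0.1704]
eef_rot: [-180.0, 0.1, 160.1]
ft_force: [0.2, -0.1, 0.2]
gripper_width: 0.094
gripper_force: 0.0
[ 0.4477 -0.2435  0.1704] [-1.7999e+02  9.0000e-02  1.6013e+02] F [ 0.2 -0.1  0.2] w 0.094 t 16.0 
units to go [0.016 0.003 1.473]
```

View pics/m5.png

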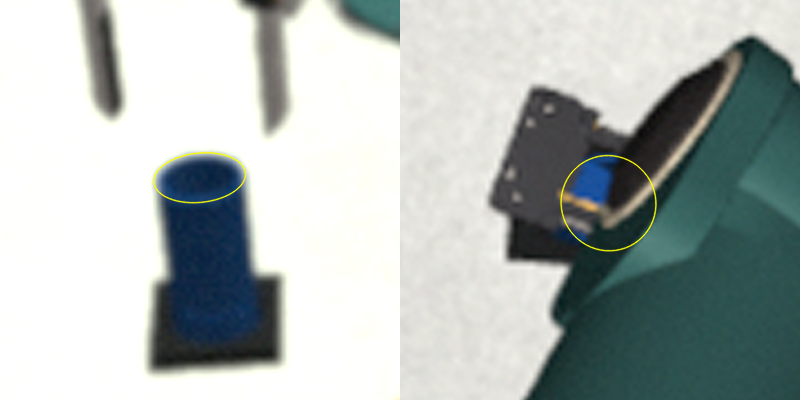

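Cup rim at (200,178) is in place and midway between the fingertips at (112,115) and (270,130). Descend, grip, small lift.

```bash
python3 -m pendant '94 0 0 .5 0 0 0;94 0 0 .5 0 0 0;94 0 0 .47 0 0 0;94 0 0 0 0 0 0;50 0 0 0 0 0 0;50 0 0 0 0 0 0;50 0 0 0 0 0 0;50 0 0 0 0 0 0;50 0 0 0 0 0 0;50 0 0 0 0 0 0;50 0 0 0 0 0 0;50 0 0 0 0 0 0' 40; python3 d.py .447 -.243 .22
```

```text
clock: 17.6
tool_pos: [0.4468, -0.2435, 0.0805]
eef_rot: [180.0, 0.0, 160.1]
ft_force: [-1.6, 1.6, 6.9]
gripper_width: 0.0553
gripper_force: 40.0
[ 0.4468 -0.2435  0.0805] [1.8000e+02 2.0000e-02 1.6008e+02] F [-1.6  1.6  6.9] w 0.0553 t 17.6 
units to go [-1.000e-03  9.000e-03 -2.324e+00]
```

```bash
python3 -m pendant '50 0 0 -.4 0 0 0;50 0 0 -.8 0 0 0;50 0 0 -.6 0 0 0;50 .148 .801 0 0 0 0;50 .148 .801 0 0 0 0;50 .148 .801 0 0 0 0;50 .148 .801 0 0 0 0;50 .148 .801 0 0 0 0;50 .148 .801 0 0 0 0;50 0 0 0 0 0 0;50 0 0 0 0 0 0;50 0 0 0 0 0 0'; python3 d.py .495 .0457 .1185; python3 - <<'E'
from h import *
im={n:viewer.snapshot(n) for n in I};p=r.state()["tool_pos"];z=p[2]-.0765;b=p[:2];s=(.495,.0457)
cv2.imwrite("pics/m6.png",np.hstack([crop(im[n],n,proj(n,[*b,.1])[0],90,400,[(circ(*b,z+.115,.028),(0,255,255)),(circ(*b,z,.028),(0,255,255)),(circ(*s,.015,.05),(255,0,255))]) for n in I]))
E
```

```text
clock: 19.1
tool_pos: [0.4947, 0.0448, 0.1883]
eef_rot: [-180.0, -0.0, 160.0]
ft_force: [-0.0, -0.2, -1.0]
gripper_width: 0.0554
gripper_force: 40.0
[0.4947 0.0448 0.1883] [-179.98   -0.    159.98] F [-0.  -0.2 -1. ] w 0.0554 t 19.1 
units to go [0.    0.017 1.163]
```

View pics/m6.png

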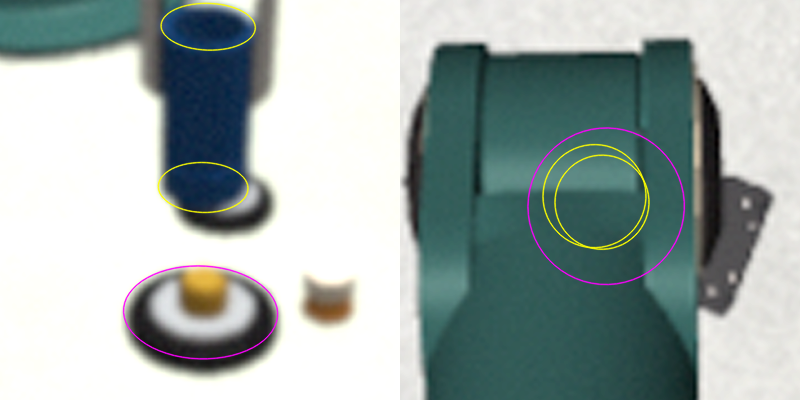

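Scene crop: cup foot at (205,190) matches its overlay, spindle base at (200,312) matches too; lower straight down, watching force.

```bash
python3 -m pendant '50 0 .01 .5 0 0 0;50 0 0 .5 0 0 0;50 0 0 0 0 0 0;50 0 0 .1 0 0 0;50 0 0 .1 0 0 0;50 0 0 .05 0 0 0;50 0 0 0 0 0 0'; python3 d.py .495 .0457 .0965
```

```text
clock: 20.08
tool_pos: [0.495, 0.0464, 0.1133]
eef_rot: [-180.0, -0.0, 160.1]
ft_force: [-0.2, 0.2, -1.6]
gripper_width: 0.0552
gripper_force: 40.0
[0.495  0.0464 0.1133] [-179.99   -0.    160.08] F [-0.2  0.2 -1.6] w 0.0552 t 20.075 
units to go [-0.004 -0.01   0.28 ]
```

Past the spindle's top (5 mm engaged) with no force.

```bash
python3 -m pendant '50 0 0 .08 0 0 0;50 0 0 .08 0 0 0;50 0 0 .05 0 0 0;50 0 0 .04 0 0 0;50 0 0 0 0 0 0;50 0 0 0 0 0 0'; python3 d.py .495 .0457 .0965
```

```text
clock: 20.82
tool_pos: [0.4951, 0.0464, 0.0984]
eef_rot: [-180.0, 0.0, 160.1]
ft_force: [0.2, 0.4, -1.5]
gripper_width: 0.0552
gripper_force: 40.0
[0.4951 0.0464 0.0984] [-1.8000e+02  1.0000e-02  1.6007e+02] F [ 0.2  0.4 -1.5] w 0.0552 t 20.825 
units to go [-0.003 -0.011  0.031]
```

```bash
python3 -m pendant '50 0 0 .02 0 0 0;50 0 0 .015 0 0 0;50 0 0 0 0 0 0;50 0 0 0 0 0 0'; python3 d.py .495 .0457 .0965
```

```text
clock: 21.32
tool_pos: [0.4952, 0.0464, 0.0966]
eef_rot: [180.0, 0.0, 160.1]
ft_force: [-2.3, -0.7, 7.0]
gripper_width: 0.0549
gripper_force: 40.0
[0.4952 0.0464 0.0966] [1.7998e+02 2.0000e-02 1.6007e+02] F [-2.3 -0.7  7. ] w 0.0549 t 21.325 
units to go [-0.001 -0.012  0.001]
```

Contact with the seat (7 N). Release and back off.

```bash
python3 -m pendant '60 0 0 0 0 0 0;70 0 0 0 0 0 0;94 0 0 0 0 0 0;94 0 0 0 0 0 0;94 0 0 0 0 0 0;94 0 0 0 0 0 0;94 0 0 -.3 0 0 0;94 0 0 -.6 0 0 0;94 0 0 -.9 0 0 0;94 0 0 -.9 0 0 0;94 0 0 -.5 0 0 0'; python3 -m pendant '94 0 -.95 0 0 0 0;94 0 -.95 0 0 0 0;94 0 -.95 0 0 0 0;94 0 -.95 0 0 0 0;94 0 -.95 0 0 0 0;94 0 0 0 0 0 0;94 0 0 0 0 0 0'; python3 - <<'E'
from h import *
im={n:viewer.snapshot(n) for n in I};b=s=(.495,.0457);t=(.547,.2975)
o=[np.hstack([crop(im[n],n,proj(n,[*b,.07])[0],75,300,[(circ(*b,.135,.028),(0,255,255)),(circ(*b,.02,.028),(0,255,255)),(circ(*s,.015,.05),(255,0,255))]),crop(im[n],n,proj(n,[*t,.13])[0],75,300,[(circ(*t,.136,.032),(255,0,255))])]) for n in I]
cv2.imwrite("pics/m7.png",np.vstack(o))
E
```

```text
clock: 22.7
tool_pos: [0.4955, 0.0463, 0.2909]
eef_rot: [179.9, 0.1, 160.1]
ft_force: [0.5, -0.4, -1.2]
gripper_width: 0.0938
gripper_force: 0.0
clock: 23.58
tool_pos: [0.398, -0.2212, 0.2882]
eef_rot: [180.0, -0.0, 160.1]
ft_force: [-0.1, -0.2, 0.2]
gripper_width: 0.0942
gripper_force: 0.0
```

View pics/m7.png

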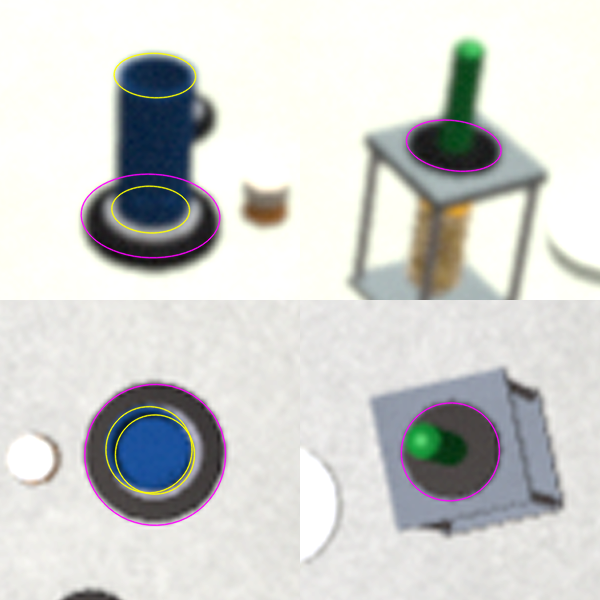

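The cup stands on the seat, centred and upright: rim (155,75), foot (150,210). The brush hangs correctly, with its flange at (454,145).

```bash
python3 -c "
from station import job
print(job.job_done())"
```

```text
the job is handed in; nothing more can be done
None
```

I scrubbed the cup with three strokes, hung the brush back in its stand and set the cup on the spindle seat, then handed the job in at about 24 s; the judging gave no verdict.

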